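# Click-test the valve buttons of tint canisters

## Task

Press the button on each of the three tint canisters on the rubber mat fully home and let it go. Two click shut and stay down: leave those two standing where they are with their buttons down. The third pops up again: after pressing it, stand that canister upright in the steel tray, setting it down rather than dropping it, and leave the other things on the bench alone.

Things in the scene. Friction and masses are not known exactly. Their poses are not given: they have to be found in the camera images.
- canister_1_mid (a point): Centre of a loose, upright tint canister: a plain white cylinder with a paper band and black lid, 44 mm diameter, 70 mm from underside to lid top, about 180 g. This point lies on its axis, 35 mm above its underside; z points up. A white push button stands in the middle of the lid. The three canisters stand in a row on a black rubber mat 4 mm thick (310 x 110 mm), about 100 mm apart, and look alike; whether the button latches shows only when it is pressed.
- button_1_top (a point): Centre of the flat top of the push button of canister_1: a white round button, 22 mm diameter, standing 13 mm above the lid when up (83 mm above the canister's underside) and 4 mm above it when fully down. Moves with the button.
- button_1 (a joint): How far this button is pressed, in m: 0 is up (as at the start), 0.009 fully home. Pressing takes under 4 N all the way. A sound button stays down where it was pushed to, so push it all the way; a button with a broken catch springs fully up again when let go.
- canister_2_mid (a point): Centre of a loose, upright tint canister: a plain white cylinder with a paper band and black lid, 44 mm diameter, 70 mm from underside to lid top, about 180 g. This point lies on its axis, 35 mm above its underside; z points up. A white push button stands in the middle of the lid. The three canisters stand in a row on a black rubber mat 4 mm thick (310 x 110 mm), about 100 mm apart, and look alike; whether the button latches shows only when it is pressed.
- button_2_top (a point): Centre of the flat top of the push button of canister_2: a white round button, 22 mm diameter, standing 13 mm above the lid when up (83 mm above the canister's underside) and 4 mm above it when fully down. Moves with the button.
- button_2 (a joint): How far this button is pressed, in m: 0 is up (as at the start), 0.009 fully home. Pressing takes under 4 N all the way. A sound button stays down where it was pushed to, so push it all the way; a button with a broken catch springs fully up again when let go.
- canister_3_mid (a point): Centre of a loose, upright tint canister: a plain white cylinder with a paper band and black lid, 44 mm diameter, 70 mm from underside to lid top, about 180 g. This point lies on its axis, 35 mm above its underside; z points up. A white push button stands in the middle of the lid. The three canisters stand in a row on a black rubber mat 4 mm thick (310 x 110 mm), about 100 mm apart, and look alike; whether the button latches shows only when it is pressed.
- button_3_top (a point): Centre of the flat top of the push button of canister_3: a white round button, 22 mm diameter, standing 13 mm above the lid when up (83 mm above the canister's underside) and 4 mm above it when fully down. Moves with the button.
- button_3 (a joint): How far this button is pressed, in m: 0 is up (as at the start), 0.009 fully home. Pressing takes under 4 N all the way. A sound button stays down where it was pushed to, so push it all the way; a button with a broken catch springs fully up again when let go.
- tray: Fixed shallow open returns tray of bare steel, 160 x 160 mm outside, 25 mm high, walls and floor 5 mm thick. Origin: centre of its underside; x and y along its sides, z up. Empty at the start.
- plain_canister_mid (a point): Bystander: centre (half-way up) of a loose screw-lid canister, 44 mm diameter, 70 mm tall, like the others but with no button on its lid. Stands on the bench, not on the mat.
- mixing_cup_rim (a point): Bystander: centre of the mouth of a loose, empty grey mixing cup, 80 mm across, 85 mm tall (this point is 85 mm above the bench).
- mouse: Bystander: loose black computer mouse, 100 x 60 mm (long side along its x), 32 mm high. Origin: centre of its underside.
Mind the look-alikes: they are no part of the job. Leave any orange look-alike of the part that bears canister_3_mid alone.

How it is judged:
On the way, in this order (a step that is already met when the one before it is completed fails the run):
1. the button that does not latch has been pressed fully home (value of joint button_2 above 0.007 m), for 0.05 s.
2. after that, the canister with that button stands upright in the tray (x of canister_2_mid in the frame of tray between -0.056 and 0.056 m and y of canister_2_mid in the frame of tray between -0.056 and 0.056 m and z of canister_2_mid in the frame of tray between 0.03 and 0.05 m and angle between canister_2_mid's own z axis and vertical below 0.17 rad), for 0.2 s.
At the end, for the whole second after the job is handed in: The canister whose button does not latch stands in the tray on its floor, upright within 10 degrees, its button up (less than 3 mm down); the other two stand upright within 10 degrees, less than 30 mm from where they started, their buttons home (more than 7 mm down) (all of step 2 and value of joint button_2 below 0.003 m and value of joint each of button_1, button_3 above 0.007 m and distance of each of canister_1_mid, canister_3_mid from where it was at the start of the episode below 0.03 m and angle between each of canister_1_mid, canister_3_mid's own z axis and vertical below 0.17 rad); the robot touches nothing.
It fails at once if the plain canister, the mixing cup or the mouse is moved by more than 30 mm (distance of any of plain_canister_mid, mixing_cup_rim, mouse from where it was at the start of the episode above 0.03 m).
It fails at once if the canister is dropped: it moves faster than 0.9 m/s (a free fall of about 40 mm) while the fingers do not touch it (linear speed of canister_2 above 0.9 m/s and contact force between the fingers and canister_2 below 0.05 N).
It also fails if it takes over 53 s, if anything falls off the work surface, if the arm or the gripper's body presses on something with over 40 N, if the wrist force passes 120 N, or if a joint passes its speed limit or range.

## Robot

A 7-joint arm with a two-finger parallel gripper is mounted at the origin on the work surface. World frame = base frame: x ahead of the robot, y to its left, z up, the work surface at z = 0. Lengths are in m, angles in rad, forces in N, time in s.
With the tool pointing down it reaches from about 0.35 to 0.9 m from the base axis. Payload 7.2 kg.
Tool frame: the origin (TCP) lies midway between the tips of the shut fingers; the grasp point (between the pads) lies ctrl.hold_point_z behind it (ctrl.hold_point_z is the distance from the TCP to the grasp point, in m); z points along the fingers, y is the direction in which the jaws open and shut (so a half turn about z gives the same grasp; the last joint's range is limited). The gripper opens to 85 mm and grips with 20 to 120 N. Pads are 22 mm wide; open, the fingers measure 114 mm over their backs; the gripper's body (76 mm by 85 mm) begins 54 mm behind the grasp point. The pads swing forward as they close: fully open they stand 13 mm farther back than shut.
Start: joints at [1.038, 0.411, -0.013, 1.596, 0.006, 1.134, -0.082], TCP at [0.28, -0.559, 0.231] pointing down, gripper open.
Joint ranges: [-2.95, 2.95], [-0.29, 1.99], [-1.47, 1.44], [0.14, 2.54], [-1.03, 4.17], [0.13, 1.85], [-2.86, 2.86]. Speed limits (rad/s): [2.39, 2.39, 3.01, 3.01, 3.14, 3.14, 3.14].

## Interface

Orientations are given as a rotation vector (axis times angle).
In Python, from rig import ctrl gives the robot as it stands. The module is installed in compiled form; this text tells all that it offers.
- The arm moves only by the tool arm_command, never from a script. Its argument "series" is a list that holds one entry, the list of rows, each a list of 5 numbers: the shift along the tool's x, y, z in mm, then the turn about the tool's z in degrees, then the opening, from 0 (shut) to 1 (fully open). A call has 1 to 20 rows; each row shifts and turns the commanded pose from where the row before left it, along the tool's axes as they then stand; what a row does not reach is not made up. A row lasts 1/12 s, in which the tool goes at most 41.7 mm and 7.16 degrees, less where a joint would pass 70% of its speed; a pose out of reach is approached as far as the arm can. A call is refused whole if a number of a shift passes 41.7 or a number of a turn 7.16, either way. A call with a gripper value outside its range is refused whole. The fingers move at their own pace and stop on an object; the grip force is fixed at half the most. Time passes only in rows, so rows that do not move let the fingers close. It gives the time, the measured TCP pose, the force and the opening at its end, in the units of the state.
- ctrl.state(): the state, without advancing time (a new reading comes with each control period).
- ctrl.read_camera(name): name is "scene" or "side" or "wrist"; returns the picture (384x512x3 uint8, blue, green, red); there is no depth.
- ctrl.calibration(name): a dict with "mtx" (3x3 intrinsics, pixels), "R" (3x3) and "t" (3): a world point X has camera coordinates R X + t. Camera axes: x right, y down, z forward; pixel columns grow to the right and rows downward; lengths in m; the calibration is good to about 2 mm. The wrist camera is an equidistant fisheye: a pixel r from the principal point sees the ray r / f radians off the axis. A picture is of the moment at which its call begins: read the wrist's pose just before it. calibration takes no time and is no camera call; for the wrist camera it gives the pose at the moment of the call.
- ctrl.sign_off(): hands the job in, once; it reports no verdict.
Trained networks look in the newest picture that a camera, given by its name, has taken for a name from the list of things; names that differ only in an ending like _2 or _b are one class to them, and where a whole thing is asked for, a point or a joint stands for the part that bears it (a point fixed in the world has none). Each returns a list of dicts, best first, with "p" (0 to 1); they miss things now and then, are a little off and sometimes report something else, mostly with a low value. They report only what shows in the picture. A call takes as long as a camera call. They do not tell look-alikes from the thing itself.
- ctrl.look_for(camera, query): "box" ([left, top, right, bottom] in pixels, round what is visible of it).
- ctrl.place_of(camera, query): "xy" ([column, row] in pixels: a listed point, or the origin of a listed thing).
The state is a dict: "time_s": time; "joints": joint angles; "joint_velocities": joint speeds; "effort": joint torques, N m; "position": TCP position; "orientation": TCP orientation; "wrist_force": force on the tool from outside, world axes, zero at the start; "ft_torque": the same for the moment, N m; "gripper_width": finger opening in m.
Only numpy, scipy, OpenCV 4.12 (cv2) and the standard library are available. Lean on these libraries where they do the work, as an engineer would, in place of code of your own. Each camera call takes 0.05 s, during which the arm holds its last target.

## Working session

There is one attempt and no reset: what is moved stays moved. The work goes in short steps, Python scripts to look and compute and a tool call to move; the robot and the scene stay as the last step left them, time stands still between calls to the robot, and variables do not carry over. Pictures are saved under pics/ and viewed, and the job is handed in when it is done.

Besides the shell and the picture viewer there is one more tool, called after ">>>" as name(argument=value, ...), one argument or row to a line, values as JSON. arm_command: Moves the arm, as the interface text tells. Its arguments: {"type":"object","properties":{"series":{"type":"array"}},"required":["series"]}

```bash
mkdir -p pics; python3 - <<'E'
from rig import ctrl
import cv2,numpy as np
for n in ["scene","side","wrist"]:
    im=ctrl.read_camera(n); cv2.imwrite(f"pics/{n}0.png",im)
    c=ctrl.calibration(n); print(n,c)
s=ctrl.state();print(s, ctrl.hold_point_z)
E
```

```text
scene {'mtx': array([[480.12681339,   0.        , 256.97851739],
       [  0.        , 480.12681339, 194.4986724 ],
       [  0.        ,   0.        ,   1.        ]]), 'R': array([[ 0.85501509,  0.518424  ,  0.01362925],
       [ 0.4472599 , -0.72383506, -0.52537737],
       [-0.26250291,  0.45530139, -0.85076017]]), 't': array([-0.50384073, -0.17568679,  1.16245647])}
side {'mtx': array([[419.20928048,   0.        , 255.19064038],
       [  0.        , 419.20928048, 198.3866523 ],
       [  0.        ,   0.        ,   1.        ]]), 'R': array([[-0.68401439, -0.72944871, -0.00537567],
       [-0.51996669,  0.49272223, -0.69775314],
       [ 0.51162384, -0.47447802, -0.71631812]]), 't': array([0.43413029, 0.35539516, 0.85091695])}
wrist {'mtx': array([[297.31863964,   0.        , 248.31480876],
       [  0.        , 297.31863964, 186.66596326],
       [  0.        ,   0.        ,   1.        ]]), 'R': array([[ 4.47847495e-01, -8.94109866e-01, -4.10828915e-04],
       [-8.52672451e-01, -4.27230226e-01,  3.00705879e-01],
       [-2.69039612e-01, -1.34320072e-01, -9.53716837e-01]]), 't': array([-0.6246714 , -0.03878567,  0.38058522])}
{'time_s': 0.15, 'joints': array([ 1.03783968,  0.41172769, -0.0127149 ,  1.59682601,  0.00556273,
        1.13431575, -0.08219959]), 'joint_velocities': array([-0.00056851, -0.0018678 ,  0.00091516, -0.00243376, -0.00093679,
       -0.00052935,  0.00045888]), 'effort': array([ 5.18658198e-04, -6.01039052e+01,  6.82385210e-01, -2.99649864e+01,
        1.39406172e-02,  7.79552181e-03,  2.40726376e-05]), 'position': array([ 0.27994296, -0.55837955,  0.2306496 ]), 'orientation': array([-3.05598367e+00, -7.23226594e-01,  5.28279634e-04]), 'wrist_force': array([ 0.06952895, -0.15212643,  0.20930504]), 'ft_torque': array([ 0.01885078,  0.02284147, -0.01181414]), 'gripper_width': 0.08549001777764978} 0.0187
```

View pics/scene0.png

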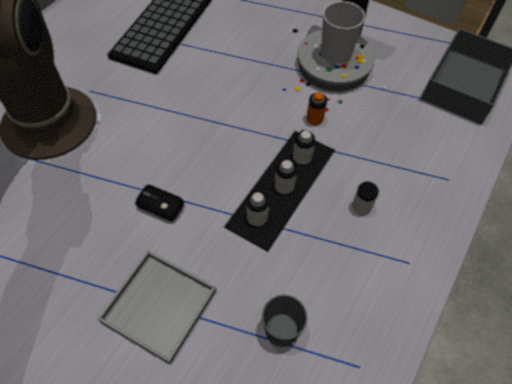

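View pics/side0.png

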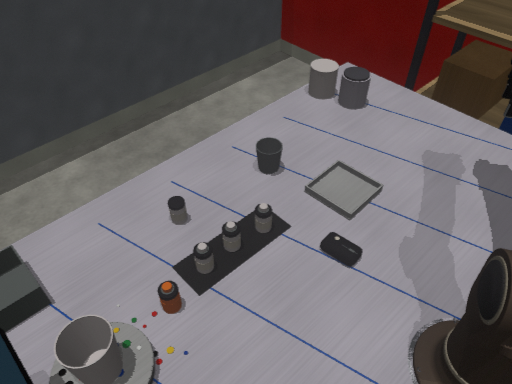

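View pics/wrist0.png

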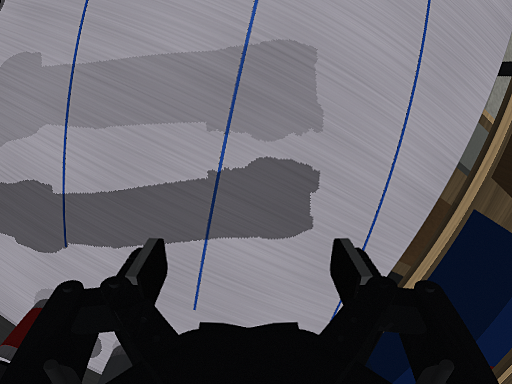

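```bash
cat > h.py <<'E'
from rig import ctrl
import numpy as np, cv2
def ray(cam,px):
    c=ctrl.calibration(cam); K=c['mtx'];R=c['R'];t=c['t']
    v=np.array([(px[0]-K[0,2])/K[0,0],(px[1]-K[1,2])/K[1,1]])
    if cam=='wrist':
        r=np.linalg.norm(v); d=np.array([*(v/r*np.sin(r)),np.cos(r)])
    else: d=np.array([*v,1.])
    return -R.T@t, R.T@d
def at(cam,px,z):
    o,d=ray(cam,px); return o+d*(z-o[2])/d[2]
def proj(cam,X):
    c=ctrl.calibration(cam); K=c['mtx'];p=c['R']@np.asarray(X)+c['t']
    return K[:2,:2]@(p[:2]/p[2])+K[:2,2]
E
python3 - <<'E'
from h import *
for n in ["scene","side"]:
    for q,z in [("button_1_top",.087),("canister_1_mid",.039),("tray",0),("plain_canister_mid",.035),("mixing_cup_rim",.085),("mouse",0)]:
        for r in ctrl.place_of(n,q):
            print(n,q,np.round(r['xy'],1),round(r['p'],2),np.round(at(n,r['xy'],z),3))
E
```

```text
scene button_1_top [255.4 195. ] 0.41 [0.561 0.039 0.087]
scene canister_1_mid [258.3 208.3] 0.95 [0.568 0.04  0.039]
scene tray [160.6 305.5] 0.67 [ 0.508 -0.225  0.   ]
scene plain_canister_mid [363.  198.8] 0.7 [0.744 0.179 0.035]
scene mixing_cup_rim [280.9 313.1] 0.62 [ 0.723 -0.143  0.085]
scene mouse [160.6 206.8] 0.9 [ 0.374 -0.049  0.   ]
scene mouse [287.7 165.4] 0.27 [0.555 0.193 0.   ]
side button_1_top [263.6 207.5] 0.43 [0.56  0.04  0.087]
side canister_1_mid [264.1 215.5] 0.93 [0.571 0.028 0.039]
side tray [343.5 188.3] 0.71 [ 0.513 -0.24   0.   ]
side mixing_cup_rim [269.2 146.5] 0.6 [ 0.727 -0.143  0.085]
side mouse [341.6 256. ] 0.63 [ 0.363 -0.044  0.   ]
```

```bash
python3 - <<'E'
import cv2
a=cv2.imread('pics/scene0.png')[115:255,215:345];b=cv2.imread('pics/side0.png')[190:290,165:300]
cv2.imwrite('pics/z1.png',cv2.resize(a,None,fx=4,fy=4,interpolation=cv2.INTER_CUBIC))
cv2.imwrite('pics/z2.png',cv2.resize(b,None,fx=5,fy=5,interpolation=cv2.INTER_CUBIC))
E
```

```text
(no output)
```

View pics/z1.png

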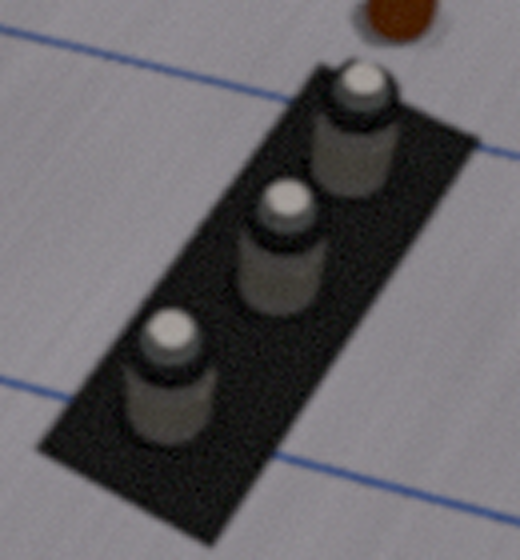

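View pics/z2.png

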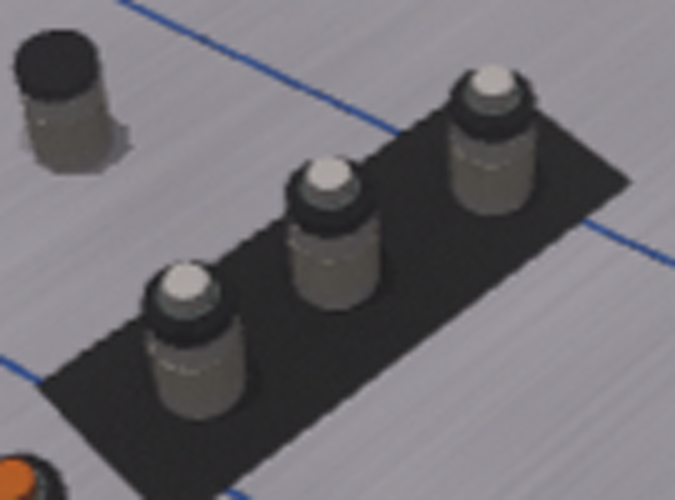

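```bash
python3 - <<'E'
from h import *
S=[(172,328),(288,198),(363,79)];D=[(494,81),(329,173),(186,281)]
for a,b in zip(S,D):
    pa=np.array(a)/4+(215,115)-.4; pb=np.array(b)/5+(165,190)-.4
    o1,d1=ray('scene',pa);o2,d2=ray('side',pb)
    A=np.c_[d1,-d2];k=np.linalg.lstsq(A,o2-o1,rcond=None)[0]
    p,q=o1+d1*k[0],o2+d2*k[1]
    print(at('scene',pa,.087).round(4),at('side',pb,.087).round(4),((p+q)/2).round(4),np.linalg.norm(p-q).round(4))
print([at('scene',p,.025).round(3)[:2] for p in [(151,254),(216,291),(168,358),(101,319)]])
print([at('side',p,.025).round(3)[:2] for p in [(340,164),(382,187),(348,213),(306,188)]])
s=[at('scene',p,.006).round(3)[:2] for p in [(365,207)]];print(s, at('scene',(367,188),.07),at('side',(176,203),.07))
print(at('scene',(318,97),.087),at('side',(167,286),.087))
E
```

```text
[0.5662 0.0382 0.087 ] [0.565  0.0362 0.087 ] [0.5655 0.0372 0.0875] 0.0021
[0.5765 0.1378 0.087 ] [0.576 0.137 0.087] [0.5762 0.1373 0.0872] 0.0009
[0.5723 0.2281 0.087 ] [0.5716 0.2284 0.087 ] [0.5721 0.2283 0.0866] 0.0004
[array([ 0.436, -0.155]), array([ 0.589, -0.152]), array([ 0.586, -0.299]), array([ 0.439, -0.307])]
[array([ 0.572, -0.292]), array([ 0.427, -0.301]), array([ 0.431, -0.151]), array([ 0.573, -0.141])]
[array([0.754, 0.181])] [0.74249196 0.18380769 0.07      ] [0.7402432  0.18341352 0.07      ]
[0.5454041  0.33972922 0.087     ] [0.53724401 0.34959202 0.087     ]
```

```bash
cat >> h.py <<'E'
from scipy.spatial.transform import Rotation as Ro
def to(X):
    s=ctrl.state();R=Ro.from_rotvec(s['orientation']).as_matrix()
    print('t',s['time_s'],'pos',s['position'].round(4),'toolx',R[:,0].round(3),'tooly',R[:,1].round(3),'z',R[:,2].round(4),'F',s['wrist_force'].round(2),'w',round(s['gripper_width'],4))
    for x in np.atleast_2d(X): print(x,'mm in tool',(1e3*R.T@(x-s['position'])).round(1))
E
python3 - <<'E'
from h import *
to([[.566,.0375,.15],[.5763,.1374,.13],[.572,.2283,.13]])
E
```

```text
t 0.75 pos [ 0.2801 -0.5587  0.2313] toolx [0.894 0.448 0.   ] tooly [ 0.448 -0.894  0.   ] z [ 1.e-04 -1.e-04 -1.e+00] F [-0.52  0.93 -0.24] w 0.0854
[0.566  0.0375 0.15  ] mm in tool [ 522.8 -404.9   81.3]
[0.5763 0.1374 0.13  ] mm in tool [ 576.8 -489.5  101.3]
[0.572  0.2283 0.13  ] mm in tool [ 613.7 -572.7  101.3]
```

>>> arm_command(
  series=[
    [[26,-20,0,0,0],[26,-20,0,0,0],[26,-20,0,0,0],[26,-20,0,0,0],[26,-20,0,0,0],[26,-20,0,0,0],[26,-20,0,0,0],[26,-20,0,0,0],[26,-20,0,0,0],[26,-20,0,0,0],[26,-20,8,0,0],[26,-20,8,0,0],[26,-20,8,0,0],[26,-20,8,0,0],[26,-20,8,0,0],[26,-20,8,0,0],[26,-20,8,0,0],[26,-20,8,0,0],[26,-20,8,0,0],[26,-20,8,0,0]],
  ],
)

```text
time_s: 2.42
position: [0.5663, 0.0334, 0.151]
orientation: [3.057, 0.723, 0.001]
wrist_force: [0.2, -0.1, -0.3]
gripper_width: -0.0
```

```bash
python3 - <<'E'
from h import *
cv2.imwrite('pics/w1.png',ctrl.read_camera('wrist'))
to([[.566,.0375,.095]])
E
```

```text
t 2.4667 pos [0.5678 0.0412 0.1498] toolx [0.891 0.454 0.003] tooly [ 0.454 -0.891 -0.004] z [ 0.001   0.0048 -1.    ] F [3.71 6.5  0.91] w -0.0002
[0.566  0.0375 0.095 ] mm in tool [-3.5  2.7 54.8]
```

View pics/w1.png

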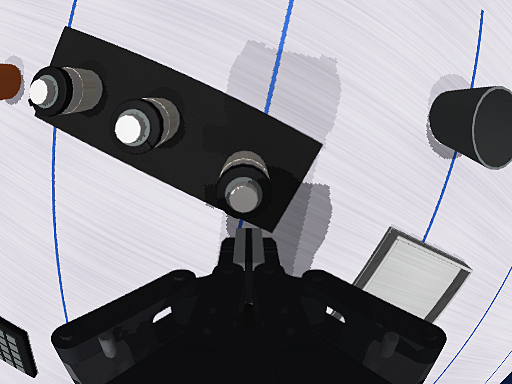

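```bash
python3 - <<'E'
from h import *
cv2.imwrite('pics/w2.png',ctrl.read_camera('wrist'))
for r in ctrl.place_of('wrist','button_1_top'): print(r['p'],r['xy'],at('wrist',r['xy'],.087).round(4))
to([[.566,.0375,.095]])
for p in [(243,195),(129,128),(43,92)]:print(at('wrist',p,.087).round(4))
E
```

```text
0.9 [253.5, 202.9] [0.5669 0.0313 0.087 ]
t 2.5667 pos [0.5658 0.0352 0.1505] toolx [ 0.892  0.453 -0.   ] tooly [ 0.453 -0.892 -0.002] z [-0.001   0.0014 -1.    ] F [-0.29  0.04  0.46] w 0.0002
[0.566  0.0375 0.095 ] mm in tool [ 1.2 -1.9 55.5]
[0.5689 0.0411 0.087 ]
[0.5771 0.1392 0.087 ]
[0.5729 0.2258 0.087 ]
```

View pics/w2.png

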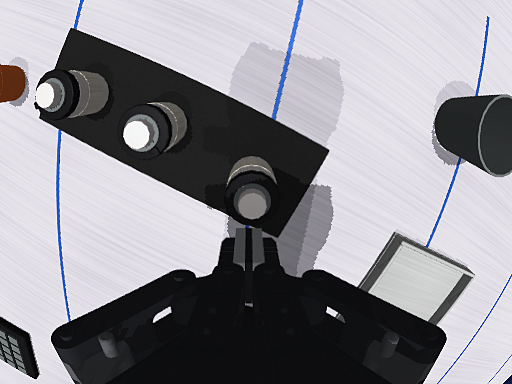

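>>> arm_command(
  series=[
    [[1,-2,10,0,0],[0,0,10,0,0],[0,0,10,0,0],[0,0,0,0,0],[0,0,0,0,0]],
  ],
)

```text
time_s: 2.98
position: [0.5649, 0.0331, 0.1204]
orientation: [3.058, 0.722, -0.003]
wrist_force: [1.1, 0.2, -0.2]
gripper_width: -0.0005
```

```bash
python3 - <<'E'
from h import *
to([[.566,.0375,.095]])
im=ctrl.read_camera('wrist')
cv2.imwrite('pics/w3.png',im)
c=ctrl.calibration('wrist')
for r in ctrl.place_of('wrist','button_1_top'): print(r['p'],r['xy'],at('wrist',r['xy'],.087).round(4))
E
```

```text
t 2.9833 pos [0.5649 0.0331 0.1204] toolx [ 0.894  0.447 -0.002] tooly [ 0.447 -0.894 -0.   ] z [-1.9e-03 -5.0e-04 -1.0e+00] F [ 1.12  0.17 -0.24] w -0.0005
[0.566  0.0375 0.095 ] mm in tool [ 3.  -3.4 25.4]
0.82 [243.8, 212.9] [0.5674 0.0375 0.087 ]
```

View pics/w3.png

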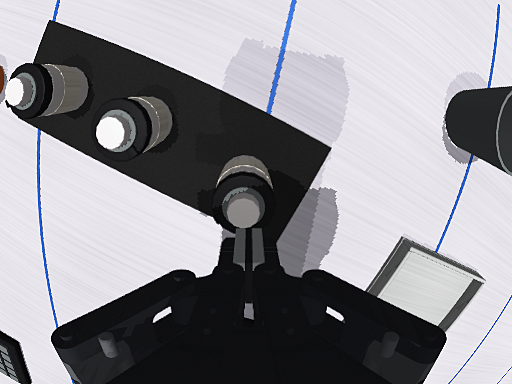

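>>> arm_command(
  series=[
    [[3,-3,10,0,0],[0,0,10,0,0],[0,0,6,0,0],[0,0,4,0,0],[0,0,4,0,0],[0,0,4,0,0],[0,0,3,0,0],[0,0,3,0,0],[0,0,0,0,0],[0,0,0,0,0],[0,0,0,0,0]],
  ],
)

```text
time_s: 4.0
position: [0.5673, 0.0383, 0.0782]
orientation: [3.057, 0.723, 0.001]
wrist_force: [-2.5, -0.2, 9.3]
gripper_width: 0.0003
```

```bash
python3 - <<'E'
from h import *
to([[.566,.0375,.095]])
im=ctrl.read_camera('side')
cv2.imwrite('pics/s3.png',cv2.resize(im[130:280,165:365],None,fx=4,fy=4))
E
```

```text
t 4.0 pos [0.5673 0.0383 0.0782] toolx [0.894 0.448 0.001] tooly [ 0.448 -0.894  0.001] z [ 9.e-04 -2.e-04 -1.e+00] F [-2.52 -0.24  9.28] w 0.0003
[0.566  0.0375 0.095 ] mm in tool [ -1.5   0.1 -16.8]
```

View pics/s3.png

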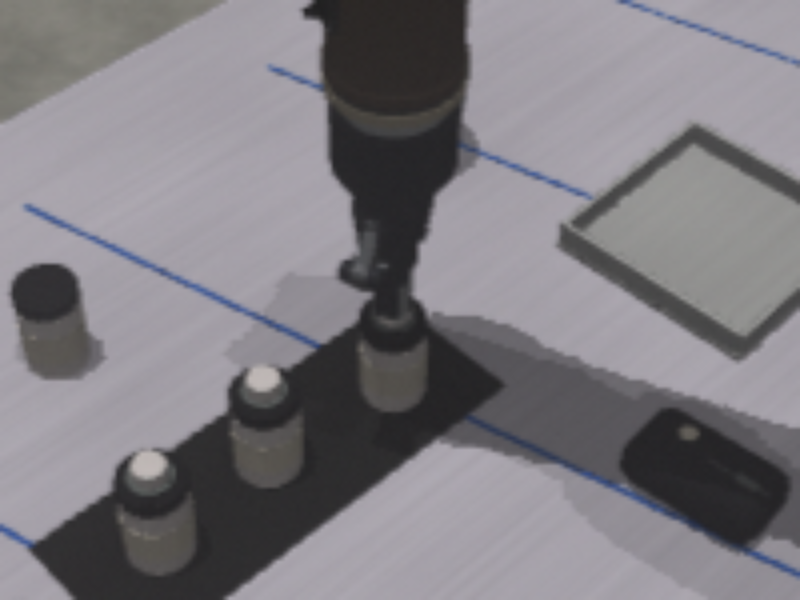

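>>> arm_command(
  series=[
    [[0,0,-8,0,0],[0,0,-15,0,0],[0,0,-15,0,0],[13,-21,0,0,0],[13,-21,0,0,0],[13,-21,0,0,0],[13,-21,0,0,0],[0,0,0,0,0],[0,0,0,0,0],[0,0,0,0,0]],
  ],
)

```text
time_s: 4.88
position: [0.5759, 0.1359, 0.1153]
orientation: [3.056, 0.723, -0.0]
wrist_force: [0.5, -0.8, -1.1]
gripper_width: -0.0002
```

```bash
python3 - <<'E'
from h import *
im=ctrl.read_camera('side')
cv2.imwrite('pics/s4.png',cv2.resize(im[130:280,165:365],None,fx=4,fy=4))
to([[.5763,.1374,.076]])
E
```

```text
t 4.9333 pos [0.576  0.1353 0.1153] toolx [ 0.894  0.447 -0.   ] tooly [ 0.447 -0.894  0.001] z [ 0.e+00 -9.e-04 -1.e+00] F [0.4  0.12 0.26] w -0.0002
[0.5763 0.1374 0.076 ] mm in tool [ 1.3 -1.8 39.3]
```

View pics/s4.png

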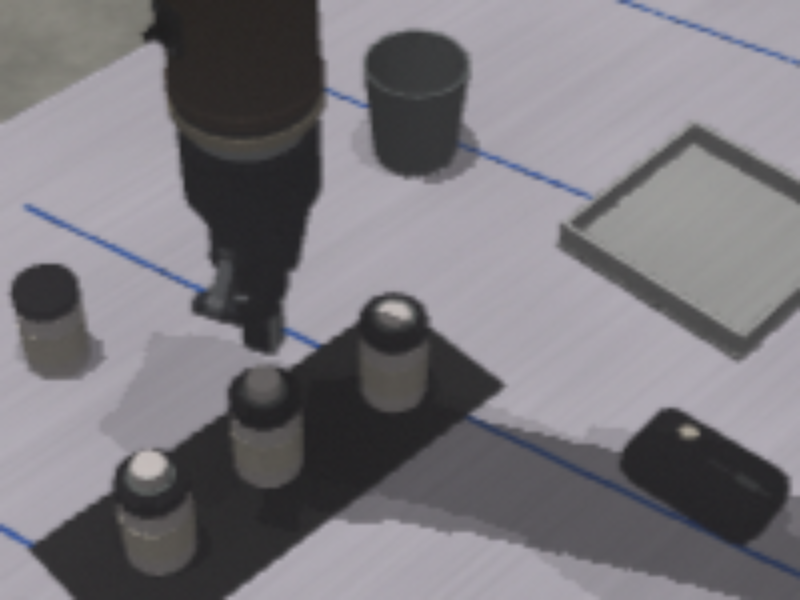

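A (right in this view, about (395,312)) stayed down. I'll press the middle one next.

>>> arm_command(
  series=[
    [[1,-2,10,0,0],[0,0,10,0,0],[0,0,5,0,0],[0,0,4,0,0],[0,0,4,0,0],[0,0,4,0,0],[0,0,3,0,0],[0,0,0,0,0],[0,0,0,0,0],[0,0,0,0,0]],
  ],
)

```text
time_s: 5.77
position: [0.5768, 0.1387, 0.0781]
orientation: [3.056, 0.723, 0.004]
wrist_force: [-7.1, -3.9, 23.3]
gripper_width: 0.0002
```

>>> arm_command(
  series=[
    [[0,0,-8,0,0],[0,0,-15,0,0],[0,0,-15,0,0],[12,-27,0,0,0],[12,-27,0,0,0],[13,-29,0,0,0],[0,0,0,0,0],[0,0,0,0,0],[0,0,0,0,0]],
  ],
)

```text
time_s: 6.52
position: [0.5717, 0.2293, 0.1129]
orientation: [3.056, 0.724, -0.0]
wrist_force: [-0.0, -0.5, -0.3]
gripper_width: -0.0
```

```bash
python3 - <<'E'
from h import *
im=ctrl.read_camera('side')
cv2.imwrite('pics/s5.png',cv2.resize(im[130:280,165:365],None,fx=4,fy=4))
to([[.572,.2283,.076]])
E
```

```text
t 6.5667 pos [0.5719 0.2284 0.1129] toolx [ 0.894  0.447 -0.001] tooly [ 0.447 -0.894  0.001] z [-1.e-04 -1.e-03 -1.e+00] F [-0.33 -0.29 -0.15] w 0.0001
[0.572  0.2283 0.076 ] mm in tool [ 0.   0.1 36.9]
```

View pics/s5.png

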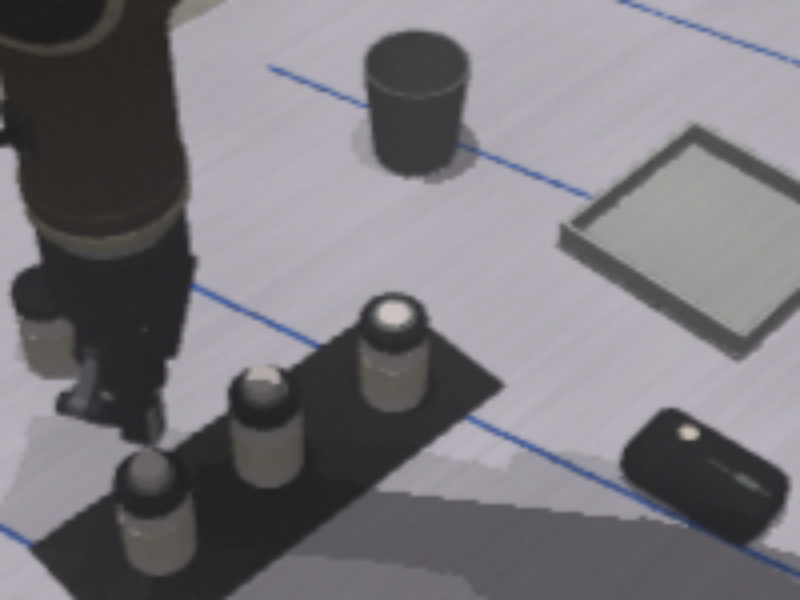

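>>> arm_command(
  series=[
    [[0,0,10,0,0],[0,0,10,0,0],[0,0,5,0,0],[0,0,4,0,0],[0,0,4,0,0],[0,0,3,0,0],[0,0,2,0,0],[0,0,0,0,0],[0,0,0,0,0],[0,0,0,0,0]],
  ],
)

```text
time_s: 7.4
position: [0.5728, 0.2294, 0.0783]
orientation: [3.057, 0.722, 0.004]
wrist_force: [-5.7, -5.7, 23.6]
gripper_width: 0.0002
```

>>> arm_command(
  series=[
    [[0,0,-8,0,0],[0,0,-20,0,0],[0,0,-30,0,0],[0,0,-30,0,0],[-12,27,0,0,1],[-12,27,0,0,1],[-13,29,0,0,1],[0,0,0,-7,1],[0,0,0,-7,1],[0,0,0,-7,1],[0,0,0,-7,1],[0,0,0,-7,1],[0,0,0,-7,1],[0,0,0,-7,1],[0,0,0,-7,1],[0,0,0,-7,1],[0,0,0,0,1],[0,0,0,0,1],[0,0,0,0,1]],
  ],
)

```text
time_s: 8.98
position: [0.5758, 0.1388, 0.1632]
orientation: [-2.233, -2.21, -0.0]
wrist_force: [0.6, 0.4, 0.6]
gripper_width: 0.0854
```

```bash
python3 - <<'E'
from h import *
im=ctrl.read_camera('wrist')
cv2.imwrite('pics/w6.png',im)
for r in ctrl.place_of('wrist','button_1_top'): print(r['p'],r['xy'],at('wrist',r['xy'],.087).round(4),at('wrist',r['xy'],.078).round(4))
im=ctrl.read_camera('side')
cv2.imwrite('pics/s6.png',cv2.resize(im[130:280,165:365],None,fx=4,fy=4))
to([[.5765,.1374,.03]])
E
```

```text
0.77 [241.6, 289.4] [0.5692 0.0481 0.087 ] [0.5689 0.0412 0.078 ]
0.2 [244.4, 80.3] [0.5742 0.2273 0.087 ] [0.5741 0.2278 0.078 ]
t 9.1333 pos [0.5758 0.1389 0.1633] toolx [ 0.008  1.    -0.   ] tooly [ 1.    -0.008  0.   ] z [ 1.e-04 -1.e-04 -1.e+00] F [ 1.1  -0.12 -0.63] w 0.0857
[0.5765 0.1374 0.03  ] mm in tool [ -1.5   0.7 133.3]
```

View pics/w6.png

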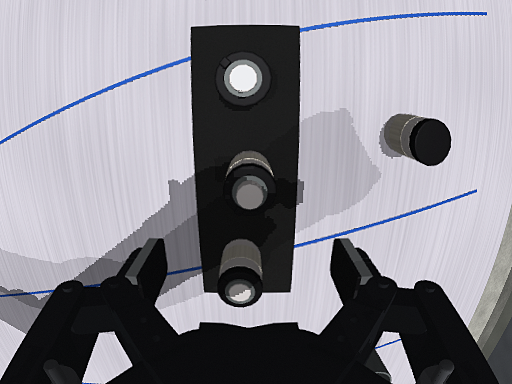

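View pics/s6.png

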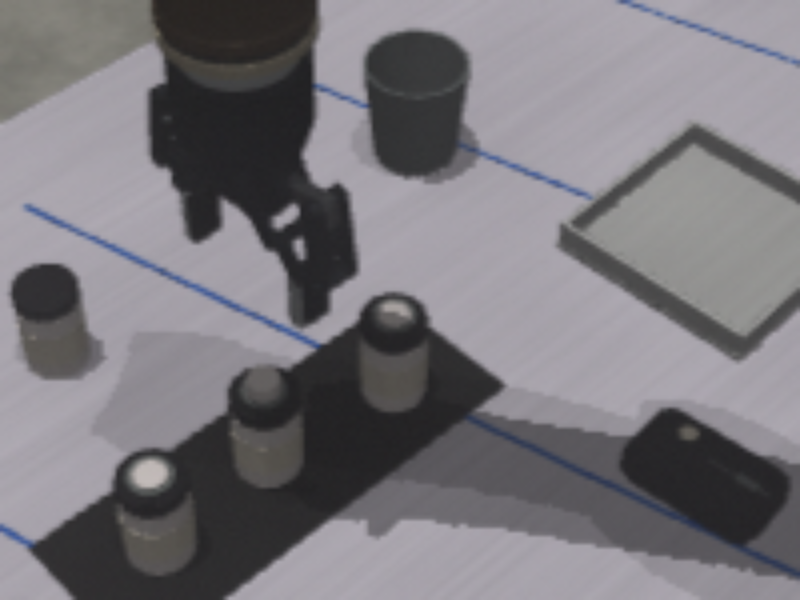

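The side view shows A (395,312) and C (150,472) with their buttons down and the middle one, B (263,383), up again. I'll check the state and B's position before grasping.

```bash
python3 - <<'E'
from h import *
to([[.5765,.1374,.03]])
print(at('wrist',(249,195),.087).round(4))
E
```

```text
t 9.1333 pos [0.5758 0.1389 0.1633] toolx [ 0.008  1.    -0.   ] tooly [ 1.    -0.008  0.   ] z [ 1.e-04 -1.e-04 -1.e+00] F [ 1.1  -0.12 -0.63] w 0.0857
[0.5765 0.1374 0.03  ] mm in tool [ -1.5   0.7 133.3]
[0.5767 0.1395 0.087 ]
```

>>> arm_command(
  series=[
    [[-1,1,20,0,1],[0,0,25,0,1],[0,0,25,0,1],[0,0,25,0,1],[0,0,20,0,1],[0,0,12,0,1],[0,0,6,0,1],[0,0,0,0,1],[0,0,0,0,1],[0,0,0,0,0],[0,0,0,0,0],[0,0,0,0,0],[0,0,0,0,0],[0,0,0,0,0],[0,0,0,0,0],[0,0,0,0,0]],
  ],
)

```text
time_s: 10.47
position: [0.5775, 0.138, 0.0314]
orientation: [2.228, 2.213, 0.002]
wrist_force: [-0.9, -0.2, 5.3]
gripper_width: 0.0429
```

```bash
python3 - <<'E'
from h import *
im=ctrl.read_camera('side')
cv2.imwrite('pics/s7.png',cv2.resize(im[130:280,165:365],None,fx=4,fy=4))
to([[.51,-.225,.18]])
E
```

```text
t 10.5167 pos [0.5775 0.138  0.0314] toolx [0.007 1.    0.   ] tooly [ 1.    -0.007  0.002] z [ 1.6e-03  1.0e-04 -1.0e+00] F [-1.02 -0.72  5.47] w 0.0427
[ 0.51  -0.225  0.18 ] mm in tool [-363.4  -64.8 -148.8]
```

View pics/s7.png

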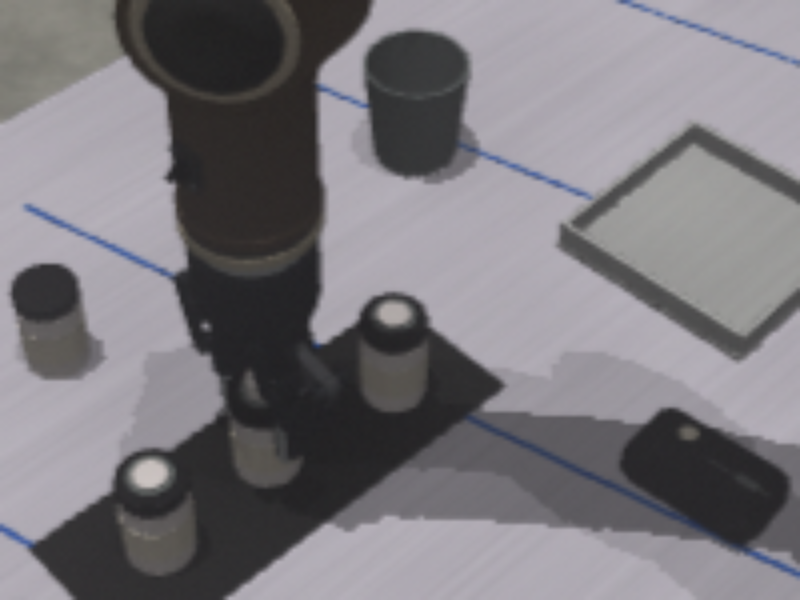

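>>> arm_command(
  series=[
    [[0,0,-10,0,0],[0,0,-30,0,0],[0,0,-30,0,0],[0,0,-30,0,0],[0,0,-30,0,0],[-15,-3,0,0,0],[-25,-5,0,0,0],[-32,-6,0,0,0],[-32,-6,0,0,0],[-32,-6,0,0,0],[-32,-6,0,0,0],[-32,-6,0,0,0],[-32,-6,0,0,0],[-32,-5,0,0,0],[-32,-5,0,0,0],[-32,-5,0,0,0],[-25,-5,0,0,0],[-10,-1,0,0,0],[0,0,0,0,0],[0,0,0,0,0]],
  ],
)

```text
time_s: 12.18
position: [0.5094, -0.2243, 0.1605]
orientation: [-2.229, -2.213, -0.001]
wrist_force: [-0.3, 0.7, -2.8]
gripper_width: 0.0429
```

```bash
python3 - <<'E'
from h import *
im=ctrl.read_camera('side')
cv2.imwrite('pics/s8.png',cv2.resize(im[60:280,165:400],None,fx=2.7,fy=2.7))
to([[.51,-.225,.032]])
im=ctrl.read_camera('scene')
cv2.imwrite('pics/c8.png',im)
E
```

```text
t 12.2333 pos [ 0.5098 -0.2232  0.1606] toolx [0.005 1.    0.001] tooly [ 1.    -0.005  0.   ] z [ 4.e-04  9.e-04 -1.e+00] F [ 0.22  0.24 -2.3 ] w 0.0432
[ 0.51  -0.225  0.032] mm in tool [ -2.    0.2 128.6]
```

View pics/s8.png

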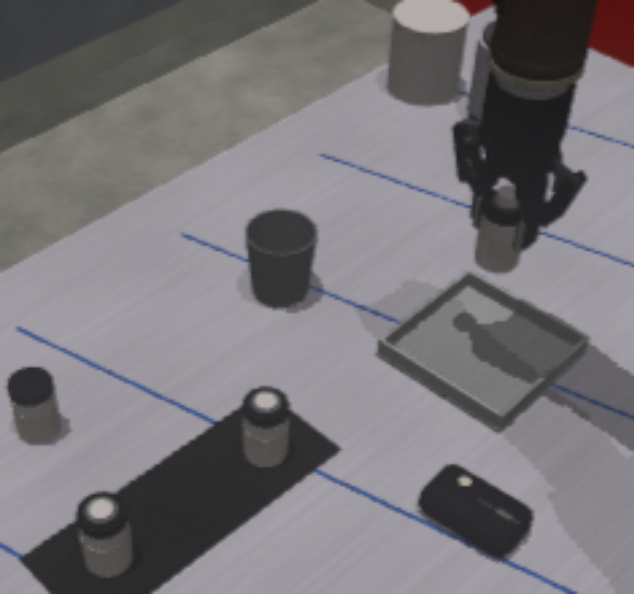

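View pics/c8.png

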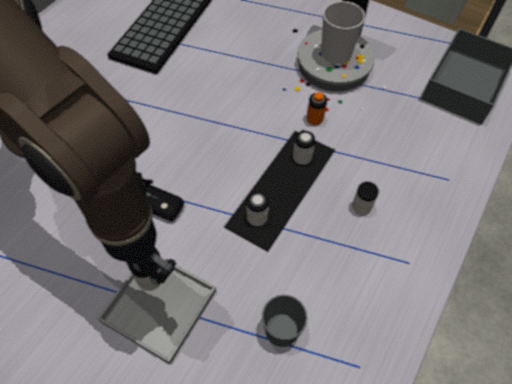

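B is held upright over the tray (side view around (498,230)). A and C are still down. Next I'll lower it.

>>> arm_command(
  series=[
    [[-1,0,15,0,0],[0,0,25,0,0],[0,0,25,0,0],[0,0,25,0,0],[0,0,15,0,0],[0,0,10,0,0],[0,0,6,0,0],[0,0,3,0,0],[0,0,0,0,0],[0,0,1,0,0],[0,0,1,0,0],[0,0,1,0,0],[0,0,1,0,0],[0,0,0,0,0],[0,0,0,0,0]],
  ],
)

```text
time_s: 13.53
position: [0.5095, -0.2258, 0.0324]
orientation: [2.229, 2.214, 0.0]
wrist_force: [-0.1, 0.6, -0.5]
gripper_width: 0.0427
```

```bash
python3 - <<'E'
from h import *
im=ctrl.read_camera('side')
cv2.imwrite('pics/s9.png',cv2.resize(im[110:230,285:405],None,fx=4,fy=4))
to([[.51,-.225,.032]])
E
```

```text
t 13.5833 pos [ 0.5095 -0.2259  0.0324] toolx [ 0.007  1.    -0.   ] tooly [ 1.    -0.007  0.   ] z [ 1.e-04 -2.e-04 -1.e+00] F [ 0.14 -0.9  -1.46] w 0.0427
[ 0.51  -0.225  0.032] mm in tool [0.9 0.5 0.4]
```

View pics/s9.png

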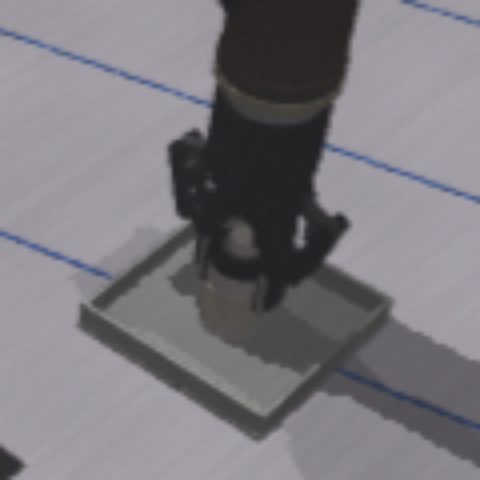

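>>> arm_command(
  series=[
    [[0,0,1,0,0],[0,0,0.5,0,0],[0,0,0,0,0],[0,0,0,0,0]],
  ],
)

```text
time_s: 13.92
position: [0.5095, -0.2259, 0.0323]
orientation: [2.228, 2.213, -0.001]
wrist_force: [-5.3, 2.0, 15.1]
gripper_width: 0.0425
```

>>> arm_command(
  series=[
    [[0,0,-1,0,0],[0,0,0,0,0.6],[0,0,0,0,0.8],[0,0,0,0,1],[0,0,0,0,1],[0,0,0,0,1],[0,0,-10,0,1],[0,0,-20,0,1],[0,0,-30,0,1],[0,0,-30,0,1],[0,0,-40,0,1],[0,0,-40,0,1],[-30,0,0,0,1],[-40,0,0,0,1],[-40,0,0,0,1],[-40,0,0,0,1],[0,0,0,0,1],[0,0,0,0,1],[0,0,0,0,1]],
  ],
)

```text
time_s: 15.5
position: [0.5085, -0.3751, 0.202]
orientation: [-2.228, -2.214, -0.001]
wrist_force: [0.1, 0.4, -0.5]
gripper_width: 0.0853
```

```bash
python3 - <<'E'
from h import *
im=ctrl.read_camera('side')
cv2.imwrite('pics/s10.png',cv2.resize(im[110:290,165:405],None,fx=3.3,fy=3.3))
for q in ("canister_1_mid","button_1_top"):
  for r in ctrl.place_of('side',q): print(q,r['p'],at('side',r['xy'],.04).round(3),at('side',r['xy'],.088).round(3))
im=ctrl.read_camera('scene')
cv2.imwrite('pics/c10.png',cv2.resize(im[110:370,90:390],None,fx=2.2,fy=2.2))
to([[.51,-.225,.032]])
E
```

```text
canister_1_mid 0.55 [0.57  0.024 0.04 ] [0.539 0.054 0.088]
button_1_top 0.46 [0.584 0.01  0.04 ] [0.553 0.041 0.088]
t 15.7 pos [ 0.5091 -0.3742  0.2023] toolx [0.004 1.    0.   ] tooly [ 1.    -0.004  0.   ] z [ 4.e-04  1.e-04 -1.e+00] F [ 0.31  0.49 -0.32] w 0.0854
[ 0.51  -0.225  0.032] mm in tool [149.2   0.2 170.3]
```

View pics/s10.png

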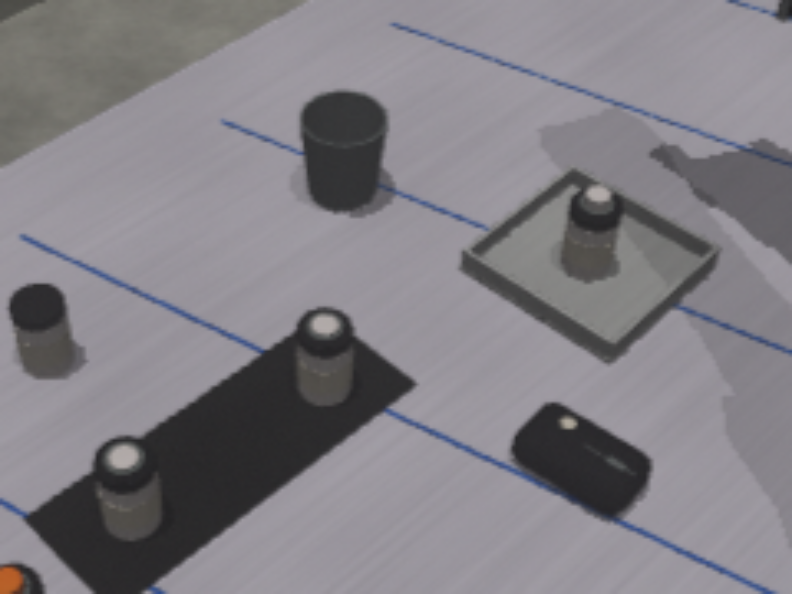

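View pics/c10.png

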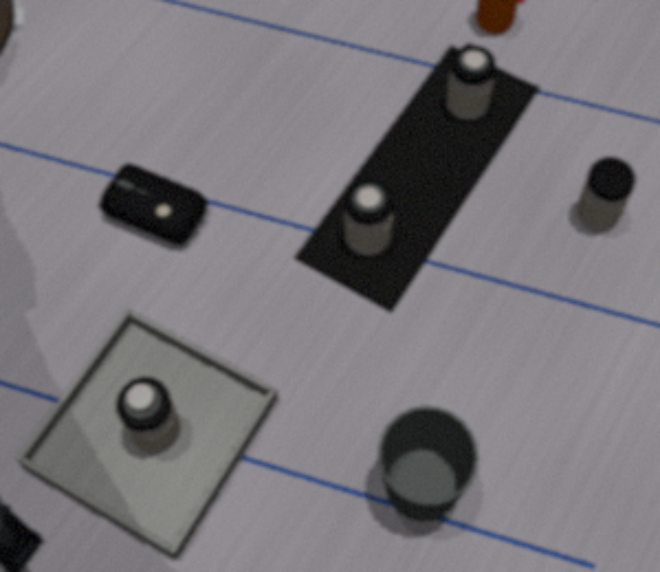

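```bash
python3 - <<'E'
from h import *
print(at('scene',(154,290.5),.088),at('side',(346.2,169),.088))
print(ctrl.sign_off())
E
```

```text
[ 0.51129918 -0.22563414  0.088     ] [ 0.50768904 -0.22515576  0.088     ]
the job is handed in; nothing more can be done
None
```

I pressed all three buttons until they bottomed out, with the tool at z ≈ 0.078 m and 9–24 N on the wrist. The two end canisters clicked shut and stayed down, and I left them where they stood.

The middle canister's button popped up again. I gripped that canister, carried it to the tray, lowered it until the wrist force showed floor contact, and let go. The job was handed in at about 16 s of the 53 s allowed.

**Last checks:** The final side and scene pictures show:
- **Middle canister:** it stands upright with its button up, at about (0.509, -0.225), within a few mm of the tray centre. The two cameras agree to about 4 mm.
- **End canisters:** both are upright with their buttons down, and neither has visibly moved.
- **Other things on the bench:** the cup, mouse, plain canister and orange look-alike have not visibly moved.
- **Arm:** it is clear of everything.

**Off or not measured:** In the last side picture, the detection network found only one of the three canisters, with low confidence. I therefore judged the end state from the pictures and my own projection. I did not measure how far the end canisters had shifted.

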